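Give everything on the kauri sideboard its own place

ROBOT

A 7-joint arm with a two-finger parallel gripper is mounted at the origin on the work surface. World frame = base frame: x ahead of the robot, y to its left, z up, the work surface at z = 0. Lengths are in m, angles in rad, forces in N, time in s.
With the tool pointing down it reaches from about 0.4 to 0.85 m from the base axis. Payload 10.4 kg.
Tool frame: the origin (TCP) lies between the finger pads; the fingertips stand 19 mm ahead of it and the grasp point (between the pads) is the TCP; x points along the fingers, y is the direction in which the jaws open and shut, and the axes are right-handed (so a half turn about x gives the same grasp; the last joint's range is limited). The gripper opens to 87 mm and grips with 3 to 60 N. Pads are 19 mm wide; open, the fingers measure 117 mm over their backs; the gripper's body (75 mm by 190 mm) begins 51 mm behind the grasp point.
Start: joints at [-1.311, 0.332, -0.065, 1.46, 0.022, 1.35, -0.088], TCP at [0.174, 0.6, 0.242] pointing down, gripper open.
Joint ranges: [-2.6, 2.6], [-0.5, 2.12], [-1.47, 1.34], [0.16, 2.42], [-1.27, 4.41], [0.06, 2.06], [-2.6, 2.6]. Speed limits (rad/s): [2.22, 2.22, 2.79, 2.79, 3.14, 3.14, 3.14].

INTERFACE

Orientations are given as a unit quaternion [x, y, z, w].
In Python, from bench import r gives the robot as it stands.
- The arm moves only by the tool drive_tool, never from a script. Its argument "motion" is a list of rows, each a list of 4 numbers: the shift along the tool's x, y, z in cm, then the turn about the tool's x in units of 5 degrees (1.0 is 5 degrees). In form: [[tx, ty, tz, twist], ...]. A call has 1 to 20 rows; each row is the pose to reach, as a shift and turn from the pose commanded when the call began, along the tool's axes at that moment; what a row does not reach only later rows make up. A row lasts 1/12 s, in which the tool goes at most 41.7 mm and 7.16 degrees, less where a joint would pass 70% of its speed; a pose out of reach is approached as far as the arm can. A call with a gripper value outside its range is refused whole. "grip" is the closure in counts, from 0 (fully open) to 255 (shut), set as the call begins (left out, the last holds). The fingers move at their own pace and stop on an object; "force" is the grip in N (left out, the last holds). Time passes only in rows, so rows that repeat a pose let the fingers close. It gives the time, the measured TCP pose, the force and the opening at its end, in the units of the state.
- r.read_state(): the state, without advancing time (a new reading comes with each control period).
- r.camera(name): name is "side" or "top"; returns the picture (400x640x3 uint8, red, green, blue); there is no depth.
- r.calibration(name): a dict with "fx", "fy", "cx", "cy" (pixels), "xyz" and "orientation" of the camera in the world. Camera axes: x right, y up, looking along -z (the intrinsics and any distortion apply to the point x, -y, -z); pixel columns grow to the right and rows downward; lengths in m; the calibration is good to about 2 mm. A picture is of the moment at which its call begins. calibration takes no time and is no camera call.
- r.close_job(): hands the job in, once; it reports no verdict.
The state is a dict: "time": time; "joint_positions": joint angles; "joint_vel": joint speeds; "joint_torque": joint torques, N m; "ee_pos": TCP position; "eef_rot": TCP orientation; "ft_force": force on the tool from outside, world axes, zero at the start; "torque": the same for the moment, N m; "width": finger opening in m.
Only numpy, scipy, OpenCV 4.12 (cv2) and the standard library are available. Lean on these libraries where they do the work, as an engineer would, in place of code of your own. Each camera call takes 0.05 s, during which the arm holds its last target.

TASK

The polished kauri marks easily, so tidy the top of the sideboard: stand the white bowl in the middle of the large round cork mat, the upside-down glass tumbler (kept upside down) in the middle of the small round cork coaster, the silver bottle upright inside the dark rimmed wooden stand, and lay the hairbrush, bristles up, lengthways inside the long pale tray. Set the bowl and the tumbler down gently, without dropping them, and leave the blue vase and the brass candlestick where they are.

Things in the scene. Friction and masses are not known exactly. Their poses are not given: they have to be found in the camera images.
- bowl: White porcelain bowl standing open side up, loose, about 0.3 kg. Round: 120 mm outside diameter at the rim, 62 mm high, wall 8 mm thick, foot 68 mm across; the upper 30 mm of the wall is nearly upright (outside radius 58 to 60 mm, so the middle of the rim wall is 56 mm from the axis), the bowl narrows to the foot below. Hollow inside down to 8 mm above its underside. Can be gripped by the wall, one finger inside and one outside. Origin: centre of the underside; z up the axis.
- tumbler: Pale blue-green see-through drinking glass standing upside down on its rim, loose, about 0.22 kg. 92 mm high; rim (below) 70 mm in diameter, closed base (on top) 62 mm, straight tapering side. Origin: centre of the rim circle, i.e. of the underside as it stands; z points up to the closed base.
- bottle: Silver aluminium drink bottle, standing upright, loose, 0.23 to 0.46 kg. 195 mm high; body 64 mm in diameter up to 128 mm, then a shoulder narrowing to a neck 30 mm in diameter at 153 to 163 mm, then a dark steel screw cap (fixed shut) 38 mm in diameter from 163 to 195 mm, by which it can be lifted. Origin: centre of the underside; z up the axis.
- brush: Black plastic hairbrush lying on its back, bristles up, loose, about 0.1 kg. 200 mm long along its x axis: handle (24 mm wide, 22 mm high, flat sides) from x = -100 to +12 mm, paddle head (oval, 60 mm wide, 14 mm thick, bristles up to 35 mm high) from x = +4 to +100 mm. Centre of mass within about 10 mm of the origin. Origin: mid-length, at the underside; x points from handle to head, y across, z up.
- bowl_mat: Large round cork mat, fixed, 135 mm in diameter, 6 mm thick, flat. The place of the bowl. Origin: centre of the underside (its top is 6 mm higher).
- coaster: Small round cork coaster, fixed, 96 mm in diameter, 6 mm thick, flat. The place of the tumbler. Origin: centre of the underside (its top is 6 mm higher).
- bottle_stand: Round dark wooden bottle stand with a raised rim, fixed: 100 mm outside diameter, 86 mm inside, 20 mm high, green inner floor 6 mm above its underside. The place of the bottle. Origin: centre of the underside.
- tray: Long shallow pale timber tray lined in green, fixed, 252 x 112 mm outside, 236 x 96 mm inside, floor 5 mm above its underside, low edges up to 11 mm. The place of the brush, which may lie either way round. Origin: centre of the underside; x along its length, y across.
- vase: Blue ceramic vase, 110 mm high, 72 mm at its widest, loose; a bystander to be left alone. Origin: centre of the underside.
- candlestick: Brass candlestick with a cream candle, 110 mm high, foot 72 mm in diameter, loose; a bystander to be left alone. Origin: centre of the underside.
Things that resemble listed ones, but are neither listed nor needed, are in the scene too. Of the things that look like the brush, take the one that is nearest to the robot's base at the start.

How it is judged:
At the end, for the whole second after the job is handed in: Bowl upright on the large mat within 15 mm of centre; tumbler upside down on the coaster within 13 mm; bottle upright on the stand's floor; brush flat, bristles up, on the tray's floor (20 mm along, 30 across, 0.35 rad). All released, at rest; vase and candlestick within 20 mm of their starts (horizontal distance between bowl and bowl_mat below 0.015 m and z of bowl in the frame of bowl_mat between 0.002 and 0.01 m and angle between each of bowl, tumbler, bottle, brush, vase, candlestick's own z axis and vertical below 0.1 rad and horizontal distance between tumbler and coaster below 0.013 m and z of tumbler in the frame of coaster between 0.002 and 0.01 m and horizontal distance between bottle and bottle_stand below 0.0125 m and z of bottle in the frame of bottle_stand between 0.002 and 0.01 m and x of brush in the frame of tray between -0.02 and 0.02 m and y of brush in the frame of tray between -0.03 and 0.03 m and z of brush in the frame of tray between 0.003 and 0.007 m and angle between the x axis of brush and the x axis of tray, either way round below 0.35 rad and linear speed of each of bowl, tumbler, bottle, brush below 0.02 m/s and angular speed of each of bowl, tumbler, bottle, brush below 0.15 rad/s and contact force between each of bowl, tumbler, bottle, brush and the fingers below 0.2 N and distance of each of vase, candlestick from where it was at the start of the episode below 0.02 m); the robot touches nothing.
It fails at once if the bowl is let fall or banged down (contact force between bowl and bowl_mat above 80 N or (linear speed of bowl above 0.4 m/s and contact force between bowl and the fingers below 0.1 N)).
It fails at once if the tumbler is let fall or banged down (contact force between tumbler and coaster above 80 N or (linear speed of tumbler above 0.4 m/s and contact force between tumbler and the fingers below 0.1 N)).
It fails at once if the bowl or the tumbler is tipped over (angle between any of bowl, tumbler's own z axis and vertical above 0.8 rad).
It fails at once if the vase is disturbed (distance of vase from where it was at the start of the episode above 0.02 m or angle between vase's own z axis and vertical above 0.4 rad).
It fails at once if the candlestick is disturbed (distance of candlestick from where it was at the start of the episode above 0.02 m or angle between candlestick's own z axis and vertical above 0.4 rad).
It also fails if it takes over 144 s, if anything falls off the work surface, if the arm or the gripper's body presses on something with over 40 N, if the wrist force passes 120 N, or if a joint passes its speed limit or range.

## Working session

There is one attempt and no reset: what is moved stays moved. The work goes in short steps, Python scripts to look and compute and a tool call to move; the robot and the scene stay as the last step left them, time stands still between calls to the robot, and variables do not carry over. Pictures are saved under pics/ and viewed, and the job is handed in when it is done.

Besides the shell and the picture viewer there is one more tool, called by a JSON object that holds its "op" and its "data". drive_tool: Moves the arm, as the interface text tells. Its arguments: {"type":"object","properties":{"motion":{"type":"array","items":{"type":"array","items":{"type":"number"}}},"grip":{"type":"number"},"force":{"type":"number"}},"required":["motion"]}

```bash
ls; mkdir -p pics
python3 - <<'E'
from bench import r
import cv2
print(r.read_state())
for n in("side","top"):
    print(n,r.calibration(n)); cv2.imwrite(f"pics/{n}0.png",r.camera(n)[:,:,::-1])
E
```

```text
pics
{'time': 0.0, 'joint_positions': array([-1.31060438,  0.33286159, -0.06470962,  1.46092912,  0.02160903,
        1.34983793, -0.08847528]), 'joint_vel': array([-0.00087088, -0.00197957, -0.00203009, -0.00113868,  0.00022392,
       -0.0009175 , -0.00071931]), 'joint_torque': array([ 1.87608362e-03, -6.23253751e+01,  2.61194736e-02, -3.89891875e+01,
       -6.11371058e-02,  4.00636217e-02,  1.18892222e-04]), 'ee_pos': array([0.17430492, 0.59985321, 0.24076617]), 'eef_rot': array([ 0.09915766,  0.70009656, -0.10010118,  0.7000088 ]), 'ft_force': array([ 0.10591435, -0.02862896, -0.42875389]), 'torque': array([ 0.03604152, -0.01234613, -0.05079855]), 'width': 0.08704334870831536}
side {'fx': 439.22849457419994, 'fy': 439.22849457419994, 'cx': 320.2731947101601, 'cy': 194.73062188692032, 'xyz': array([-0.00661588, -1.14220562,  1.22108508]), 'orientation': array([ 0.36055896, -0.10152658, -0.24022753,  0.89553354])}
top {'fx': 479.1245197129648, 'fy': 479.1245197129648, 'cx': 311.38780634289475, 'cy': 200.45171141867684, 'xyz': array([ 0.27982837, -0.1674438 ,  1.9164975 ]), 'orientation': array([-0.05838372,  0.05573265,  0.71096547, -0.6985795 ])}
```

View pics/side0.png

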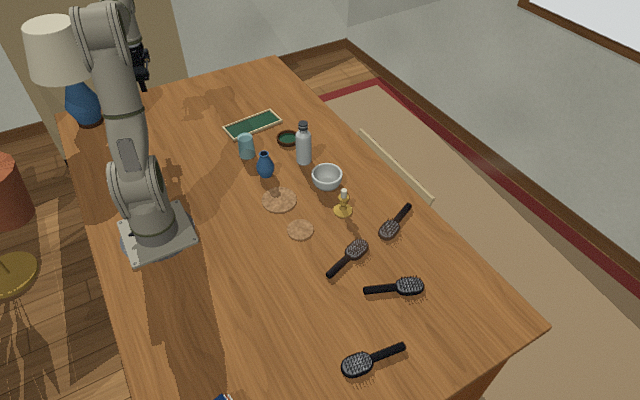

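View pics/top0.png

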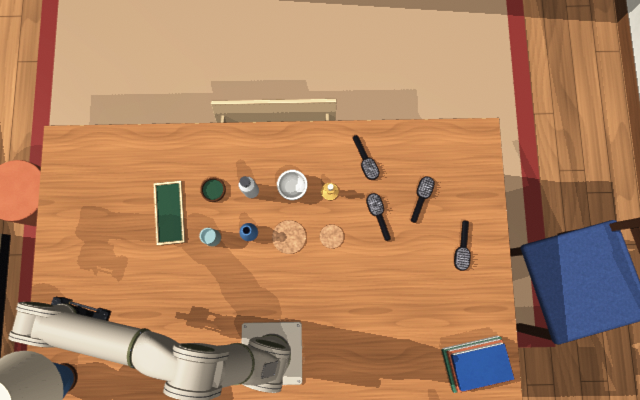

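The side view shows the arm, with four brushes at about (347,258), (395,222), (395,287) and (373,360). The top view shows the layout:

| Item | Top pixels |
|---|---|
| Tray | (169,212) |
| Bottle stand | (213,189) |
| Bottle | (248,187) |
| Bowl | (292,185) |
| Candlestick | (330,191) |
| Tumbler | (209,237) |
| Vase | (248,232) |
| Mat | (289,237) |
| Coaster | (331,236) |
| Brushes | (378,216), (367,158), (423,200), (463,246) |

Next I'll measure these and take enlarged crops.

```bash
cat > h.py <<'E'
import numpy as np, cv2
from scipy.spatial.transform import Rotation as R
from bench import r
def p2w(n,u,v,z=0.):
    c=r.calibration(n); d=np.array([(u-c['cx'])/c['fx'],-(v-c['cy'])/c['fy'],-1.])
    d=R.from_quat(c['orientation']).apply(d); o=np.array(c['xyz']); return o+d*(z-o[2])/d[2]
def w2p(n,p):
    c=r.calibration(n); q=R.from_quat(c['orientation']).inv().apply(np.asarray(p,float)-c['xyz'])
    return np.stack([c['cx']+c['fx']*q[...,0]/-q[...,2], c['cy']+c['fy']*q[...,1]/q[...,2]],-1)
def crop(n,src,u0,v0,u1,v1,s,out):
    im=cv2.imread(src) if isinstance(src,str) else src
    cv2.imwrite(out,cv2.resize(im[v0:v1,u0:u1],None,fx=s,fy=s,interpolation=cv2.INTER_CUBIC))
E
python3 - <<'E'
from h import *
print(w2p('top',[0,0,0]),w2p('side',[0,0,0]))
for k,(u,v) in dict(tray=(169,212),stand=(213,189),bottle=(248,187),bowl=(292,185),cand=(330,191),tum=(209,237),vase=(248,232),mat=(289,237),coast=(331,236),b1=(378,216),b2=(367,158),b3=(423,200),b4=(463,246)).items():
    p=p2w('top',u,v); print(k,p.round(3),np.hypot(*p[:2]).round(3))
crop('top','pics/top0.png',145,120,345,270,4,'pics/c1.png')
crop('top','pics/top0.png',340,125,490,275,4,'pics/c2.png')
crop('side','pics/side0.png',215,100,365,250,4,'pics/c3.png')
E
```

```text
[271.76226199 352.81655091] [157.28671575 231.93524368]
tray [0.555 0.413 0.   ] 0.692
stand [0.647 0.237 0.   ] 0.689
bottle [0.652 0.094 0.   ] 0.659
bowl [ 0.657 -0.085  0.   ] 0.663
cand [ 0.63  -0.239  0.   ] 0.674
tum [0.451 0.25  0.   ] 0.516
vase [0.469 0.094 0.   ] 0.478
mat [ 0.446 -0.071  0.   ] 0.451
coast [ 0.447 -0.239  0.   ] 0.507
b1 [ 0.524 -0.43   0.   ] 0.678
b2 [ 0.765 -0.394  0.   ] 0.861
b3 [ 0.586 -0.615  0.   ] 0.849
b4 [ 0.398 -0.764  0.   ] 0.861
```

View pics/c1.png

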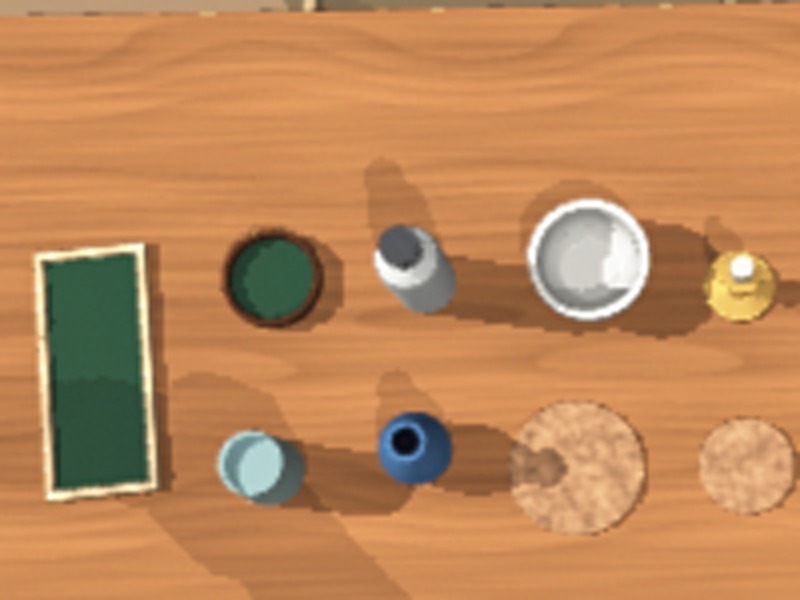

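View pics/c2.png

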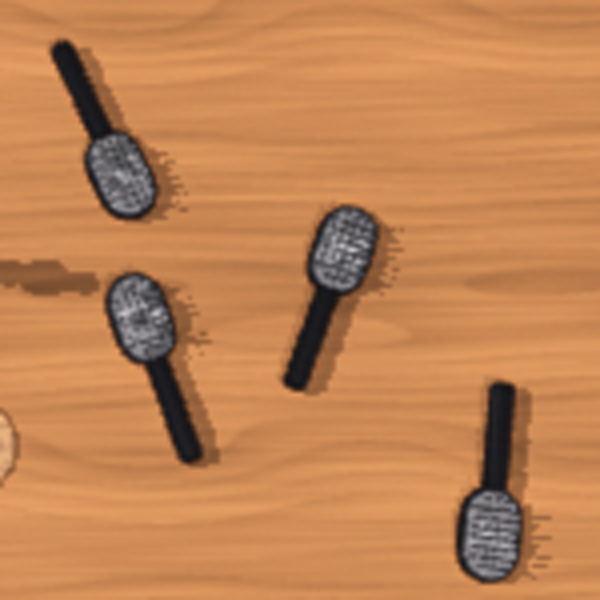

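View pics/c3.png

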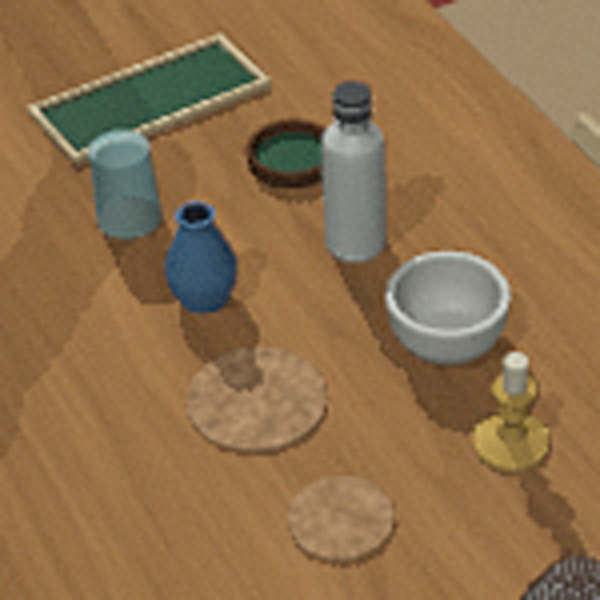

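Four things look like the brush, by top pixels: (378,216) at about 0.68 m from the base, (423,200) at 0.85 m, (367,158) at 0.86 m and (463,246) at 0.86 m. The one meant is (378,216), with its head up-left at (375,204) and handle end at (387,238). It is clearly the nearest, and the crop confirms a full brush with bristles up. Now I'll fit the models in both views.

```bash
cat > ov.py <<'E'
from h import *
def c1(x,y): return 145+(x+.5)/4-.5,120+(y+.5)/4-.5
def c2(x,y): return 340+(x+.5)/4-.5,125+(y+.5)/4-.5
P={}
for k,x,y,z in [('mat',580,468,.006),('coast',747,466,.006),('stand',273,278,.02),('bowl',588,260,.062),('bottle',401,248,.195),('tum',251,463,.092),('vase',406,440,.11),('cand',743,262,.11)]:
    P[k]=p2w('top',*c1(x,y),z)[:2]
tr=[p2w('top',*c1(x,y),.011)[:2] for x,y in [(37,255),(143,245),(157,488),(48,499)]]
P['tray']=np.mean(tr,0); d=(tr[0]+tr[1]-tr[2]-tr[3]); P['trayyaw']=np.arctan2(d[1],d[0])
h=p2w('top',*c2(134,274),.012)[:2]; t=p2w('top',*c2(192,462),.012)[:2]
P['brush']=(h+t)/2; P['brushyaw']=np.arctan2(*(h-t)[::-1])
if __name__=='__main__':
    for k in P: print(k,np.round(P[k],4))
    print('tray dims',np.linalg.norm(tr[0]-tr[1]),np.linalg.norm(tr[0]-tr[3]),'brush len',np.linalg.norm(h-t))
    S=dict(mat=[(0.006,.0675)],coast=[(.006,.048)],stand=[(.02,.05),(.02,.043),(0,.05)],bowl=[(.062,.06),(.062,.052)],bottle=[(.195,.019),(.128,.032),(0,.032)],tum=[(.092,.031),(0,.035)])
    a=np.linspace(0,2*np.pi,200)
    for n,(u0,v0,u1,v1) in dict(top=(145,140,345,270),side=(215,100,365,250)).items():
        s=4; im=cv2.resize(cv2.imread(f'pics/{n}0.png')[v0:v1,u0:u1],None,fx=s,fy=s,interpolation=cv2.INTER_CUBIC)
        def dr(pts,cl=True):
            q=(w2p(n,pts)-[u0,v0]+.5)*s-.5; cv2.polylines(im,[np.round(q).astype(int)],cl,(0,0,255),1)
        for k,L in S.items():
            for z,rr in L: dr(np.c_[P[k][0]+rr*np.cos(a),P[k][1]+rr*np.sin(a),0*a+z])
        c,sn=np.cos(P['trayyaw']),np.sin(P['trayyaw'])
        dr(np.array([[P['tray'][0]+c*x-sn*y,P['tray'][1]+sn*x+c*y,.011] for x,y in [(.126,.056),(.126,-.056),(-.126,-.056),(-.126,.056)]]))
        cv2.imwrite(f'pics/ov_{n}.png',im)
    s=r.read_state(); M=R.from_quat(s['eef_rot']).as_matrix(); print(M.round(3))
E
python3 ov.py
```

```text
mat [ 0.4465 -0.0736]
coast [ 0.4456 -0.2402]
stand [0.6424 0.2332]
bowl [ 0.6468 -0.0862]
bottle [0.6348 0.0792]
tum [0.4493 0.2362]
vase [0.4669 0.0857]
cand [ 0.6326 -0.2371]
tray [0.5527 0.4114]
trayyaw 0.0815
brush [ 0.5205 -0.4377]
brushyaw 0.2584
tray dims 0.10778009563018771 0.2484139596174712 brush len 0.19703253534442414
[[-0.     0.279  0.96 ]
 [-0.001  0.96  -0.279]
 [-1.    -0.001  0.   ]]
```

View pics/ov_top.png

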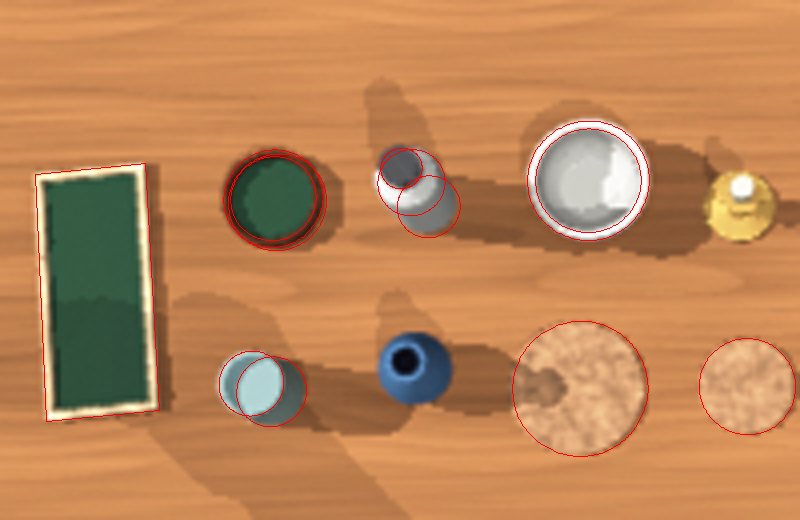

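View pics/ov_side.png

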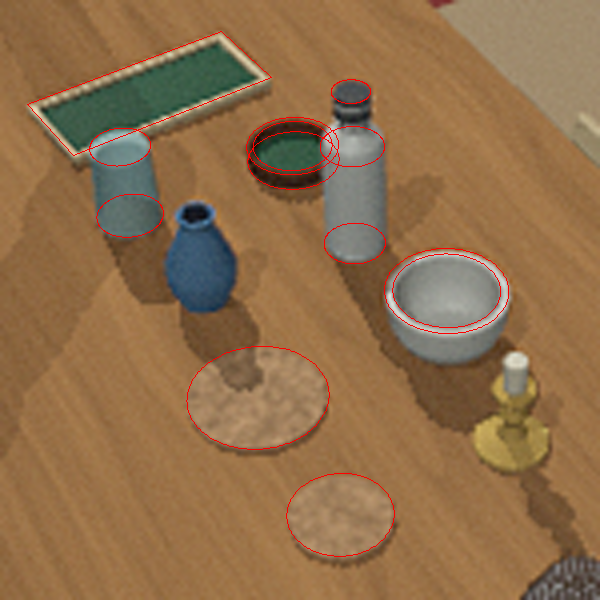

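The red model outlines agree with the images in both views to about 2 mm. Nothing is mismatched. Now the bowl: I'll grip the rim on its +x side.

```bash
cat > plan.py <<'E'
import sys
from ov import *
def plan(x,y,z,yaw=None):
    s=r.read_state(); M=R.from_quat(s['eef_rot']).as_matrix(); p=s['ee_pos']
    cur=np.degrees(np.arctan2(M[1,1],M[0,1])); d=M.T@(np.array([x,y,z])-p)*100
    tw=0 if yaw is None else ((cur-yaw+180)%360-180)/5
    print('t',round(s['time'],2),'pos',p.round(4),'yaw',cur.round(2),'w',round(s['width'],4),'F',s['ft_force'].round(1),'j7',s['joint_positions'][6].round(2),'| move',d.round(2),'tw',round(tw,2))
if __name__=='__main__': plan(*map(float,sys.argv[1:]))
E
python3 plan.py .7028 -.0862 .28 0
```

```text
t 0.1 pos [0.1743 0.5999 0.2408] yaw 73.8 w 0.0871 F [0.5 0.1 0.3] j7 -0.09 | move [ -3.85 -51.14  69.89] tw 14.76
```

{"op": "drive_tool", "data": {"motion": [[-3.9,0,0,0],[-3.9,-51.1,69.9,14.76],[-3.9,-51.1,69.9,14.76],[-3.9,-51.1,69.9,14.76],[-3.9,-51.1,69.9,14.76],[-3.9,-51.1,69.9,14.76],[-3.9,-51.1,69.9,14.76],[-3.9,-51.1,69.9,14.76],[-3.9,-51.1,69.9,14.76],[-3.9,-51.1,69.9,14.76],[-3.9,-51.1,69.9,14.76],[-3.9,-51.1,69.9,14.76],[-3.9,-51.1,69.9,14.76],[-3.9,-51.1,69.9,14.76],[-3.9,-51.1,69.9,14.76],[-3.9,-51.1,69.9,14.76],[-3.9,-51.1,69.9,14.76],[-3.9,-51.1,69.9,14.76],[-3.9,-51.1,69.9,14.76],[-3.9,-51.1,69.9,14.76]], "grip": 100, "force": 20}}

```text
time: 1.77
ee_pos: [0.6585, -0.0283, 0.2801]
eef_rot: [0.5, 0.5, -0.5, 0.5]
ft_force: [0.4, 0.4, 0.6]
width: 0.0525
```

```bash
python3 plan.py .7028 -.0862 .28 0
```

```text
t 1.77 pos [ 0.6585 -0.0283  0.2801] yaw 0.05 w 0.0525 F [0.4 0.4 0.6] j7 0.13 | move [0.01 4.42 5.8 ] tw 0.01
```

{"op": "drive_tool", "data": {"motion": [[0,4.0,5.2,0],[0,4.0,5.2,0],[0,4.0,5.2,0],[0,4.0,5.2,0],[0,4.0,5.2,0]]}}

```text
time: 2.18
ee_pos: [0.6975, -0.078, 0.28]
eef_rot: [0.5, 0.5, -0.5, 0.5]
ft_force: [0.9, 0.2, 0.8]
width: 0.0527
```

```bash
python3 plan.py .7028 -.0862 .1 0;python3 - <<'E'
from h import *
for n in('top','side'):
    im=r.camera(n)[:,:,::-1]; 
    crop(n,im,*((230,130,350,220) if n=='top' else (250,60,410,220)),4,f'pics/a_{n}.png')
E
```

```text
t 2.18 pos [ 0.6975 -0.078   0.28  ] yaw 0.03 w 0.0527 F [0.9 0.2 0.8] j7 0.22 | move [18.    0.54  0.83] tw 0.01
```

View pics/a_side.png

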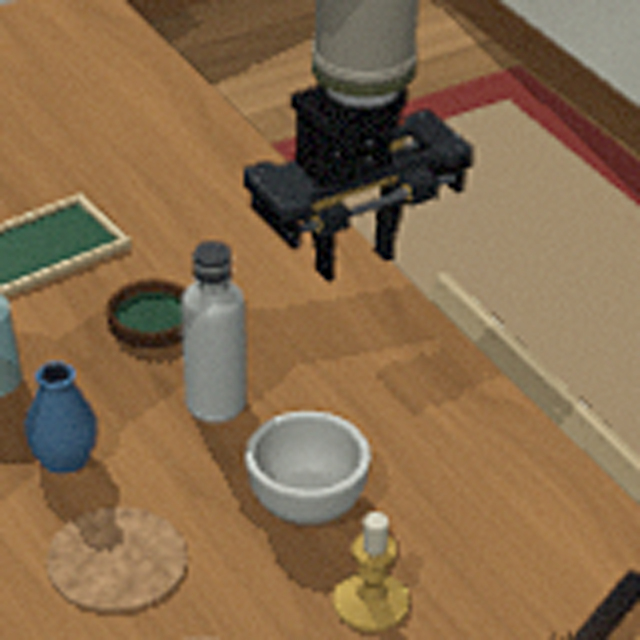

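The jaws (long axis along world x) hang above the rim's far side; nothing has been disturbed. I'll go down.

{"op": "drive_tool", "data": {"motion": [[3,0.4,0.6,0],[6,0.4,0.6,0],[9,0.4,0.6,0],[12,0.4,0.6,0],[15,0.4,0.6,0],[18,0.4,0.6,0],[18,0.4,0.6,0],[18,0.4,0.6,0]]}}

```text
time: 2.95
ee_pos: [0.7009, -0.0832, 0.1001]
eef_rot: [0.499, 0.501, -0.5, 0.5]
ft_force: [0.2, -0.4, 0.8]
width: 0.0527
```

```bash
python3 plan.py .7028 -.0862 .052 0
```

```text
t 2.95 pos [ 0.7009 -0.0832  0.1001] yaw 0.09 w 0.0527 F [ 0.2 -0.4  0.8] j7 0.27 | move [4.81 0.2  0.3 ] tw 0.02
```

{"op": "drive_tool", "data": {"motion": [[1,0.2,0.3,0],[2.2,0.2,0.3,0],[3.6,0.2,0.3,0],[4.8,0.2,0.3,0],[4.8,0.2,0.3,0],[4.8,0.2,0.3,0]]}}

```text
time: 3.45
ee_pos: [0.7031, -0.0876, 0.0514]
eef_rot: [0.5, 0.501, -0.5, 0.499]
ft_force: [-0.1, 0.7, 0.7]
width: 0.0527
```

{"op": "drive_tool", "data": {"motion": [[0,0,0,0],[0,0,0,0],[0,0,0,0],[0,0,0,0],[0,0,0,0],[0,0,0,0],[0,0,0,0],[0,0,0,0],[0,0,0,0],[0,0,0,0]], "grip": 255, "force": 25}}

```text
time: 4.28
ee_pos: [0.7036, -0.088, 0.0527]
eef_rot: [-0.5, -0.5, 0.5, -0.5]
ft_force: [-1.5, -0.7, 3.2]
width: 0.0106
```

```bash
python3 plan.py .7028 -.0862 .052 0
```

```text
t 4.28 pos [ 0.7036 -0.088   0.0527] yaw -0.01 w 0.0106 F [-1.5 -0.7  3.2] j7 0.29 | move [ 0.07 -0.08 -0.18] tw -0.0
```

{"op": "drive_tool", "data": {"motion": [[-0.5,0,0,0],[-1.5,0,0,0],[-3,0,0,0],[-5,0,0,0],[-7,0,0,0],[-9,0,0,0],[-10,0,0,0],[-10,0,0,0],[-10,0,0,0]]}}

```text
time: 5.03
ee_pos: [0.7039, -0.0877, 0.1529]
eef_rot: [0.5, 0.5, -0.5, 0.5]
ft_force: [-0.2, 0.1, -3.9]
width: 0.0102
```

```bash
python3 plan.py .5025 -.0754 .15 0
python3 - <<'E'
from h import *
crop('side',r.camera('side')[:,:,::-1],230,80,380,230,4,'pics/b_side.png')
crop('top',r.camera('top')[:,:,::-1],200,120,360,260,4,'pics/b_top.png')
E
```

```text
t 5.03 pos [ 0.7039 -0.0877  0.1529] yaw 0.0 w 0.0102 F [-0.2  0.1 -3.9] j7 0.26 | move [  0.27 -20.14  -1.23] tw 0.0
```

View pics/b_side.png

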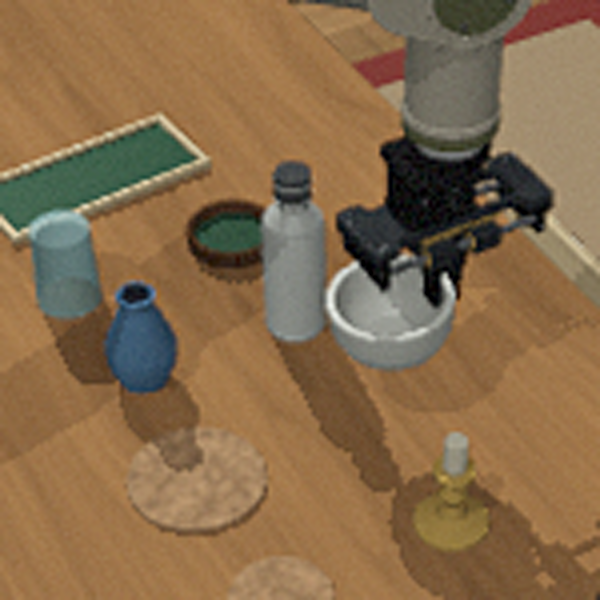

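The bowl hangs level from the rim, clear of the bottle and candlestick. I'll carry it over to the mat.

{"op": "drive_tool", "data": {"motion": [[0,-2,-0.2,0],[0,-5,-0.5,0],[0,-8,-0.7,0],[0,-11,-0.9,0],[0,-14,-1.2,0],[0,-17,-1.2,0],[0,-19,-1.2,0],[0,-20.1,-1.2,0],[0,-20.1,-1.2,0],[0,-20.1,-1.2,0],[0,-20.1,-1.2,0]]}}

```text
time: 6.05
ee_pos: [0.5033, -0.0756, 0.1523]
eef_rot: [0.5, 0.5, -0.5, 0.5]
ft_force: [0.0, 0.0, -3.1]
width: 0.0097
```

```bash
python3 plan.py .5025 -.0754 .062 0
python3 - <<'E'
from h import *
crop('side',r.camera('side')[:,:,::-1],200,100,350,250,4,'pics/d_side.png')
crop('top',r.camera('top')[:,:,::-1],220,150,340,270,5,'pics/d_top.png')
E
```

```text
t 6.05 pos [ 0.5033 -0.0756  0.1523] yaw 0.02 w 0.0097 F [ 0.   0.  -3.1] j7 0.15 | move [ 9.03 -0.09 -0.02] tw 0.0
```

View pics/d_side.png

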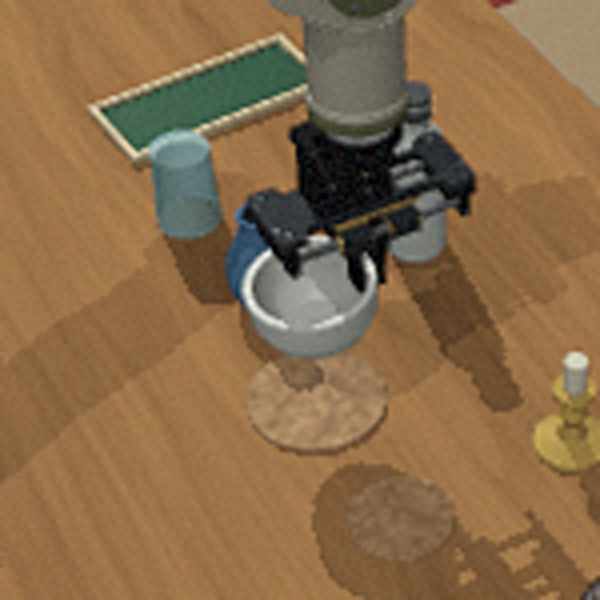

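View pics/d_top.png

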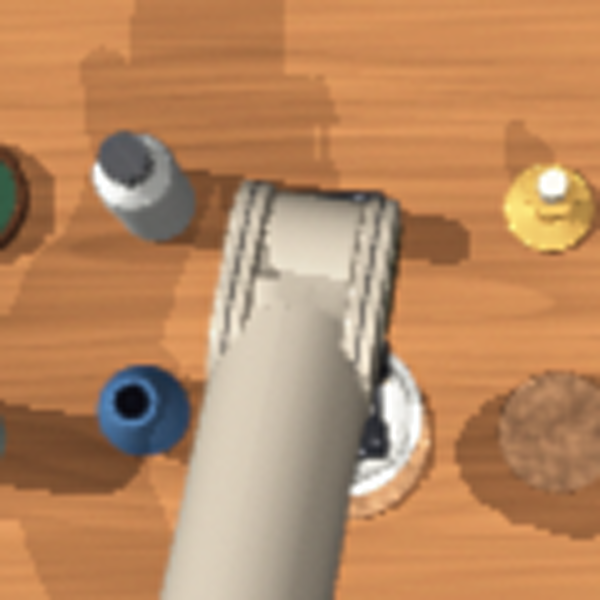

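The bowl is over the mat. I'll lower it, slowly at the end.

{"op": "drive_tool", "data": {"motion": [[1.5,0,0,0],[3,0,0,0],[4.5,0,0,0],[6,0,0,0],[7,0,0,0],[8,0,0,0],[8.5,0,0,0],[8.7,0,0,0],[8.85,0,0,0],[8.95,0,0,0],[9.05,0,0,0],[9.05,0,0,0],[9.05,0,0,0]]}}

```text
time: 7.23
ee_pos: [0.5036, -0.0758, 0.0628]
eef_rot: [0.501, 0.5, -0.499, 0.5]
ft_force: [2.2, 0.7, 1.5]
width: 0.0099
```

{"op": "drive_tool", "data": {"motion": [[0.1,0,0,0],[0.1,0,0,0],[0.2,0,0,0],[0.2,0,0,0],[0.25,0,0,0],[0.25,0,0,0],[0.25,0,0,0]]}}

```text
time: 7.82
ee_pos: [0.5044, -0.0758, 0.0606]
eef_rot: [0.501, 0.499, -0.499, 0.501]
ft_force: [5.2, -0.5, 6.7]
width: 0.0101
```

{"op": "drive_tool", "data": {"motion": [[0.1,-0.05,0,0],[0.1,-0.05,0,0],[0.2,-0.1,0,0],[0.2,-0.1,0,0],[0.2,-0.1,0,0]]}}

```text
time: 8.23
ee_pos: [0.5041, -0.0759, 0.0591]
eef_rot: [0.501, 0.499, -0.499, 0.501]
ft_force: [6.0, -0.8, 10.0]
width: 0.0107
```

```bash
python3 plan.py .5025 -.0754 .0587 0
python3 - <<'E'
from h import *
crop('side',r.camera('side')[:,:,::-1],220,140,320,240,6,'pics/e_side.png')
E
```

```text
t 8.23 pos [ 0.5041 -0.0759  0.0591] yaw 0.0 w 0.0107 F [ 6.  -0.8 10. ] j7 0.23 | move [ 0.04 -0.16 -0.05] tw 0.0
```

View pics/e_side.png

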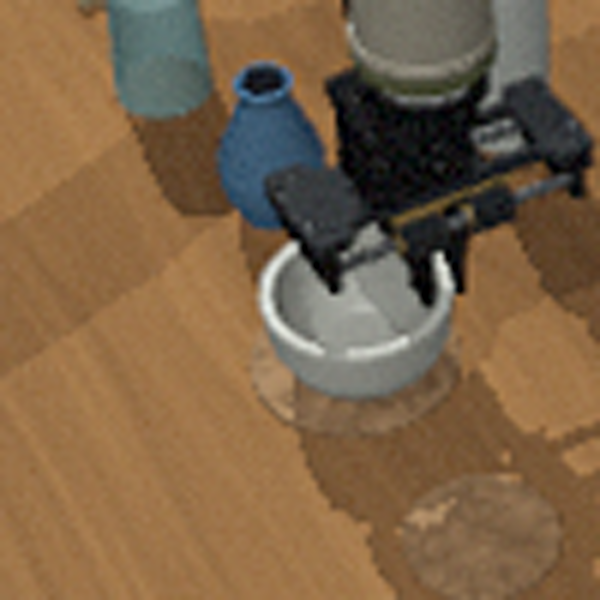

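The bowl stands on the mat. I'll release it with a partial opening.

{"op": "drive_tool", "data": {"motion": [[0,0,0,0],[0,0,0,0],[0,0,0,0],[0,0,0,0],[0,0,0,0],[0,0,0,0]], "grip": 140}}

```text
time: 8.78
ee_pos: [0.5013, -0.0757, 0.0572]
eef_rot: [0.5, 0.5, -0.5, 0.5]
ft_force: [0.3, -0.2, -0.2]
width: 0.0373
```

{"op": "drive_tool", "data": {"motion": [[-1,0,0,0],[-3,0,0,0],[-6,0,0,0],[-10,0,0,0],[-14,0,0,0],[-18,0,0,0],[-22,0,0,0],[-25,0,0,0],[-25,0,0,0],[-25,0,0,0]]}}

```text
time: 9.62
ee_pos: [0.5022, -0.0761, 0.3098]
eef_rot: [0.501, 0.499, -0.499, 0.501]
ft_force: [0.0, 0.3, -1.3]
width: 0.0393
```

```bash
python3 plan.py .4493 .2362 .28 0
python3 - <<'E'
from h import *
crop('side',r.camera('side')[:,:,::-1],200,130,320,250,5,'pics/f_side.png')
crop('top',r.camera('top')[:,:,::-1],220,150,340,270,5,'pics/f_top.png')
E
```

```text
t 9.62 pos [ 0.5022 -0.0761  0.3098] yaw -0.02 w 0.0393 F [ 0.   0.3 -1.3] j7 0.08 | move [  2.98  -5.32 -31.23] tw -0.0
```

View pics/f_side.png

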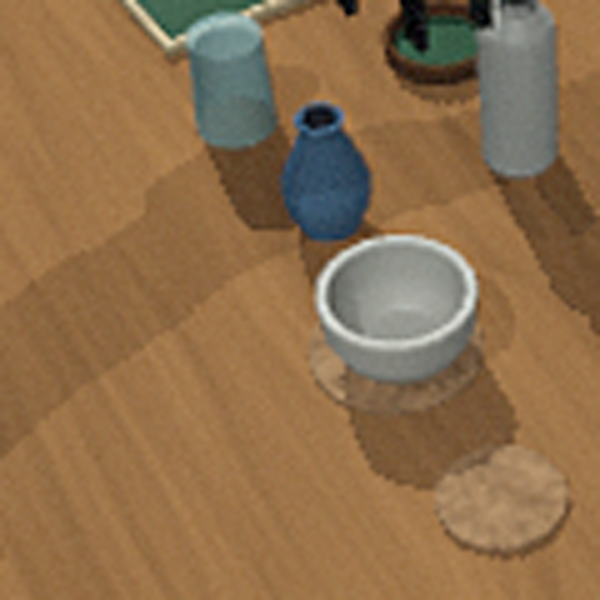

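The bowl stands upright on the mat with its rim centre at crop (397,294). I'll check that from the side view while planning the tumbler move.

Run:
```python
from h import *
print(p2w('side',279.0,188.4,.068), 'mat via side model+bias', w2p('side',[.4465,-.0736,.068]))
```

```text
[ 0.44644114 -0.08143937  0.068     ] mat via side model+bias [278.06823663 187.09189953]
```

{"op": "drive_tool", "data": {"motion": [[0,-5.3,-4,0],[0,-5.3,-31.2,0],[0,-5.3,-31.2,0],[0,-5.3,-31.2,0],[0,-5.3,-31.2,0],[0,-5.3,-31.2,0],[0,-5.3,-31.2,0],[0,-5.3,-31.2,0],[0,-5.3,-31.2,0],[0,-5.3,-31.2,0],[0,-5.3,-31.2,0],[0,-5.3,-31.2,0]], "grip": 0}}

```text
time: 10.72
ee_pos: [0.449, 0.2347, 0.307]
eef_rot: [-0.5, -0.499, 0.501, -0.499]
ft_force: [-0.7, -0.3, -0.4]
width: 0.0869
```

```bash
python3 plan.py .4493 .2362 .13 0
```

```text
t 10.72 pos [0.449  0.2347 0.307 ] yaw -0.13 w 0.0869 F [-0.7 -0.3 -0.4] j7 -0.57 | move [17.7   0.05 -0.17] tw -0.03
```

{"op": "drive_tool", "data": {"motion": [[3,0,-0.1,0],[6,0,-0.1,0],[9,0,-0.1,0],[12,0,-0.1,0],[15,0,-0.1,0],[17.5,0,-0.1,0],[17.5,0,-0.1,0],[17.5,0,-0.1,0]]}}

```text
time: 11.38
ee_pos: [0.4486, 0.2358, 0.1324]
eef_rot: [-0.5, -0.5, 0.501, -0.499]
ft_force: [0.7, -0.7, -0.0]
width: 0.0874
```

```bash
python3 plan.py .4493 .2362 .062 0
python3 - <<'E'
from h import *
crop('side',r.camera('side')[:,:,::-1],190,80,310,200,5,'pics/g_side.png')
E
```

```text
t 11.38 pos [0.4486 0.2358 0.1324] yaw -0.11 w 0.0874 F [ 0.7 -0.7 -0. ] j7 -0.53 | move [ 7.03  0.08 -0.05] tw -0.02
```

View pics/g_side.png

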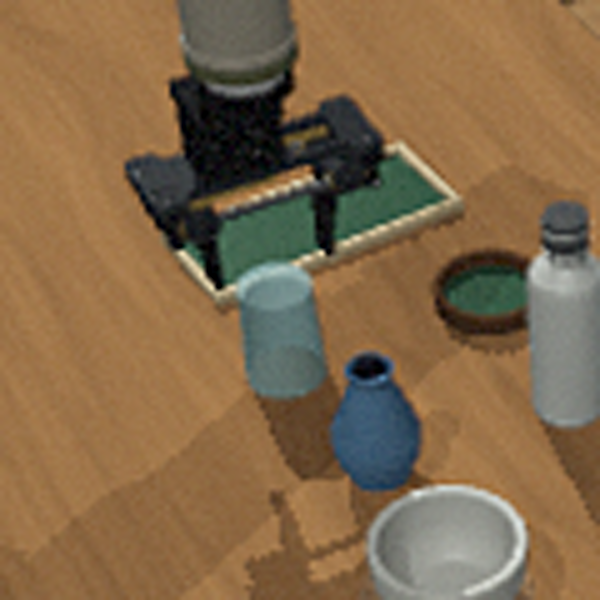

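The fingertips straddle the tumbler's top, centred on crop (271,270) against the tumbler top at (277,282). That fits the 2 cm height gap.

{"op": "drive_tool", "data": {"motion": [[1.5,0.1,0,0],[3,0.1,0,0],[4.5,0.1,0,0],[6,0.1,0,0],[7,0.1,0,0],[7,0.1,0,0],[7,0.1,0,0]]}}

```text
time: 12.02
ee_pos: [0.4504, 0.2374, 0.0636]
eef_rot: [0.5, 0.5, -0.5, 0.5]
ft_force: [0.6, 0.6, -0.3]
width: 0.0869
```

{"op": "drive_tool", "data": {"motion": [[0,0,0,0],[0,0,0,0],[0,0,0,0],[0,0,0,0],[0,0,0,0],[0,0,0,0],[0,0,0,0],[0,0,0,0]], "grip": 255, "force": 20}}

```text
time: 12.68
ee_pos: [0.4498, 0.2374, 0.063]
eef_rot: [0.5, 0.5, -0.5, 0.5]
ft_force: [-2.5, 0.7, 6.0]
width: 0.0652
```

{"op": "drive_tool", "data": {"motion": [[-0.5,0,0,0],[-1.5,0,0,0],[-3,0,0,0],[-6,0,0,0],[-10,0,0,0],[-14,0,0,0],[-17,0,0,0],[-17,0,0,0],[-17,0,0,0]]}}

```text
time: 13.43
ee_pos: [0.4505, 0.2375, 0.2347]
eef_rot: [0.501, 0.5, -0.499, 0.5]
ft_force: [0.4, 0.2, -2.5]
width: 0.0654
```

```bash
python3 plan.py .4456 -.2402 .23 0
python3 - <<'E'
from h import *
crop('side',r.camera('side')[:,:,::-1],190,50,310,170,5,'pics/i_side.png')
E
```

```text
t 13.43 pos [0.4505 0.2375 0.2347] yaw -0.01 w 0.0654 F [ 0.4  0.2 -2.5] j7 -0.56 | move [ 0.35 -0.48 47.77] tw -0.0
```

View pics/i_side.png

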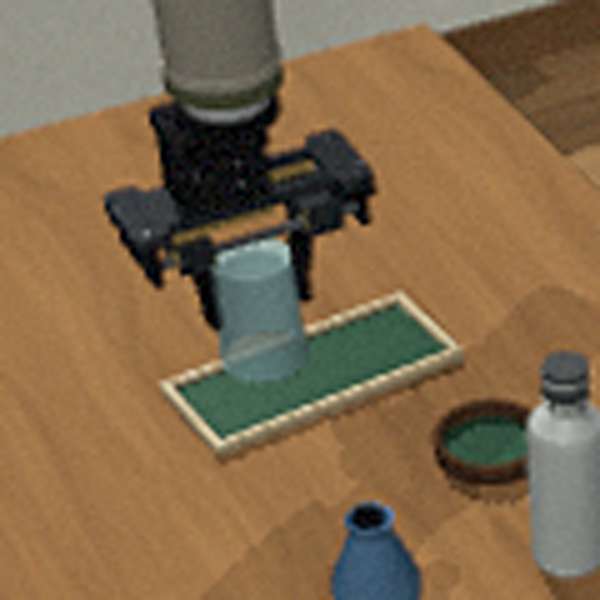

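The tumbler is held upright. I'll carry it to above the coaster; its underside at 0.17 m clears everything on the way.

{"op": "drive_tool", "data": {"motion": [[0,0,1,0],[0,-0.1,3,0],[0,-0.2,6,0],[0,-0.3,9,0],[0,-0.4,12,0],[0,-0.5,15,0],[0,-0.5,18,0],[0,-0.5,21,0],[0,-0.5,24,0],[0,-0.5,27,0],[0,-0.5,30,0],[0,-0.5,33,0],[0,-0.5,36,0],[0,-0.5,39,0],[0,-0.5,42,0],[0,-0.5,45,0],[0,-0.5,47,0],[0,-0.5,47.8,0],[0,-0.5,47.8,0],[0,-0.5,47.8,0]]}}

```text
time: 15.15
ee_pos: [0.444, -0.2403, 0.2315]
eef_rot: [-0.5, -0.501, 0.501, -0.499]
ft_force: [0.6, 0.4, -2.7]
width: 0.0656
```

{"op": "drive_tool", "data": {"motion": [[2,0,0,0],[5,0,0,0],[8,0,0,0],[11,0,0,0],[12.5,0,0,0],[13,0,0,0],[13,0,0,0],[13,0,0,0]]}}

```text
time: 15.82
ee_pos: [0.4453, -0.2401, 0.1032]
eef_rot: [0.5, 0.5, -0.5, 0.5]
ft_force: [0.5, -0.8, -2.0]
width: 0.0655
```

```bash
python3 plan.py .4456 -.2402 .069 0
python3 - <<'E'
from h import *
crop('side',r.camera('side')[:,:,::-1],230,120,370,260,5,'pics/j_side.png')
E
```

```text
t 15.82 pos [ 0.4453 -0.2401  0.1032] yaw 0.06 w 0.0655 F [ 0.5 -0.8 -2. ] j7 0.59 | move [3.42 0.03 0.01] tw 0.01
```

View pics/j_side.png

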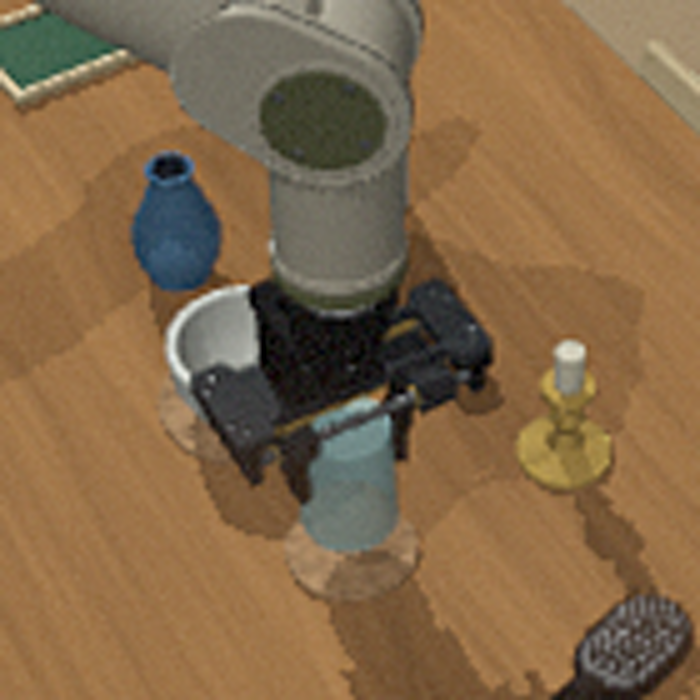

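The tumbler is centred over the coaster with its underside about 34 mm above it. I'll lower it gently.

{"op": "drive_tool", "data": {"motion": [[0.8,0,0,0],[1.6,0,0,0],[2.3,0,0,0],[2.7,0,0,0],[2.9,0,0,0],[3.05,0,0,0],[3.15,0,0,0],[3.25,0,0,0],[3.35,0,0,0],[3.4,0,0,0],[3.4,0,0,0],[3.4,0,0,0]]}}

```text
time: 16.87
ee_pos: [0.4449, -0.2409, 0.0691]
eef_rot: [0.5, 0.5, -0.5, 0.5]
ft_force: [-1.9, 0.5, 4.5]
width: 0.0655
```

In contact with about 4.5 N upward, at the expected height. I'll release and rise.

{"op": "drive_tool", "data": {"motion": [[0,0,0,0],[0,0,0,0],[0,0,0,0],[0,0,0,0],[0,0,0,0],[0,0,0,0]], "grip": 0}}

```text
time: 17.37
ee_pos: [0.4448, -0.2408, 0.0685]
eef_rot: [0.5, 0.5, -0.5, 0.5]
ft_force: [-0.5, -0.0, -0.1]
width: 0.0862
```

{"op": "drive_tool", "data": {"motion": [[-1,0,0,0],[-3,0,0,0],[-6,0,0,0],[-10,0,0,0],[-14,0,0,0],[-18,0,0,0],[-22,0,0,0],[-24,0,0,0],[-24,0,0,0],[-24,0,0,0]]}}

```text
time: 18.2
ee_pos: [0.445, -0.2412, 0.31]
eef_rot: [0.501, 0.499, -0.499, 0.501]
ft_force: [0.1, -0.7, -0.6]
width: 0.0866
```

```bash
python3 plan.py .6345 .0795 .31 0
python3 - <<'E'
from h import *
crop('side',r.camera('side')[:,:,::-1],230,120,370,260,5,'pics/k_side.png')
E
```

```text
t 18.2 pos [ 0.445  -0.2412  0.31  ] yaw -0.02 w 0.0866 F [ 0.1 -0.7 -0.6] j7 0.43 | move [  0.05  18.94 -32.08] tw -0.0
```

View pics/k_side.png

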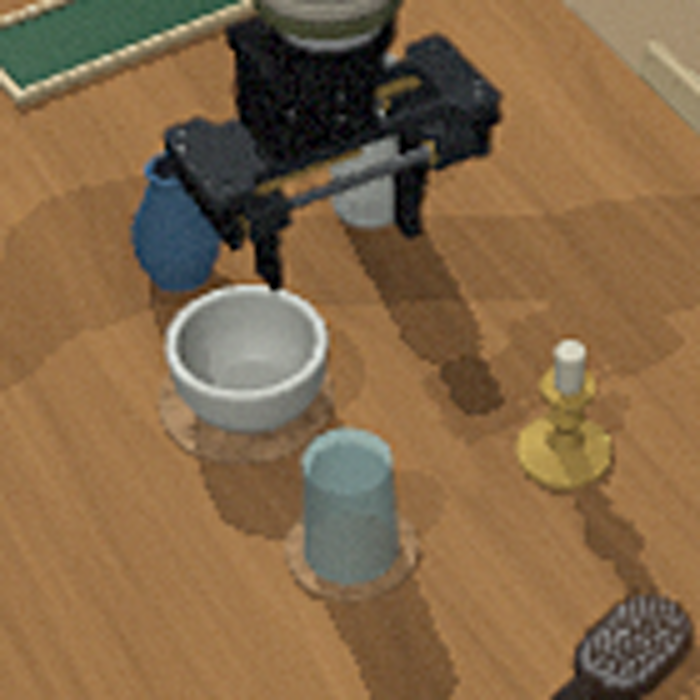

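The tumbler stands upside down in the middle of the coaster, and the bowl, vase and candlestick are unchanged. On to the bottle.

{"op": "drive_tool", "data": {"motion": [[0,2,-3.4,0],[0,18.9,-32.1,0],[0,18.9,-32.1,0],[0,18.9,-32.1,0],[0,18.9,-32.1,0],[0,18.9,-32.1,0],[0,18.9,-32.1,0],[0,18.9,-32.1,0],[0,18.9,-32.1,0],[0,18.9,-32.1,0],[0,18.9,-32.1,0],[0,18.9,-32.1,0],[0,18.9,-32.1,0],[0,18.9,-32.1,0]]}}

```text
time: 19.42
ee_pos: [0.6334, 0.0785, 0.3087]
eef_rot: [0.501, 0.499, -0.501, 0.499]
ft_force: [0.0, -0.7, 0.2]
width: 0.0869
```

```bash
python3 plan.py .6345 .0795 .178 0
python3 - <<'E'
from h import *
crop('side',r.camera('side')[:,:,::-1],220,50,380,210,5,'pics/l_side.png')
crop('top',r.camera('top')[:,:,::-1],200,140,360,270,5,'pics/l_top.png')
E
```

```text
t 19.42 pos [0.6334 0.0785 0.3087] yaw -0.14 w 0.0869 F [ 0.  -0.7  0.2] j7 -0.05 | move [13.07  0.11 -0.1 ] tw -0.03
```

View pics/l_side.png

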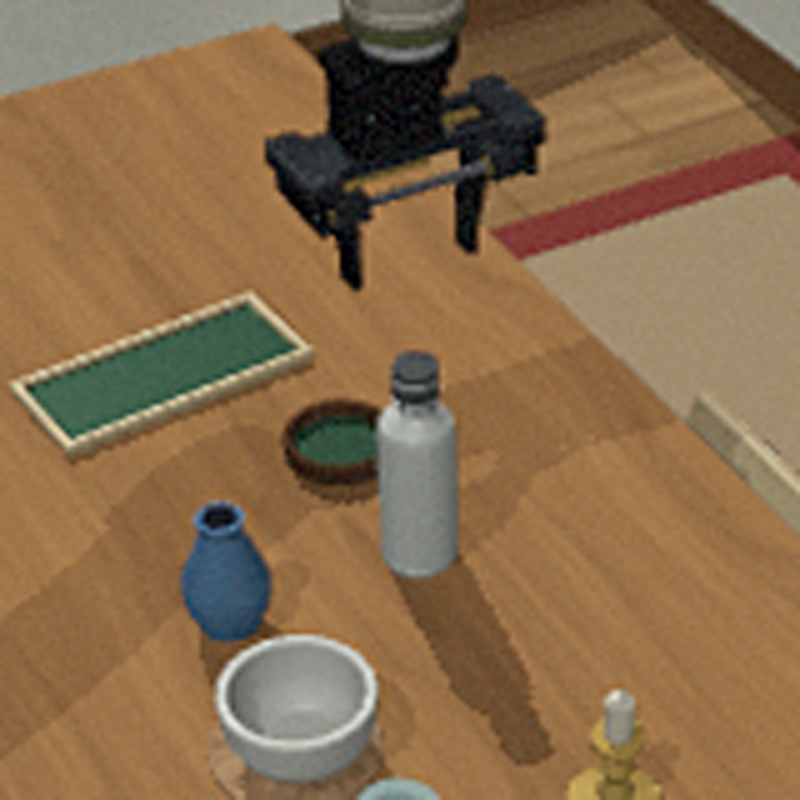

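View pics/l_top.png

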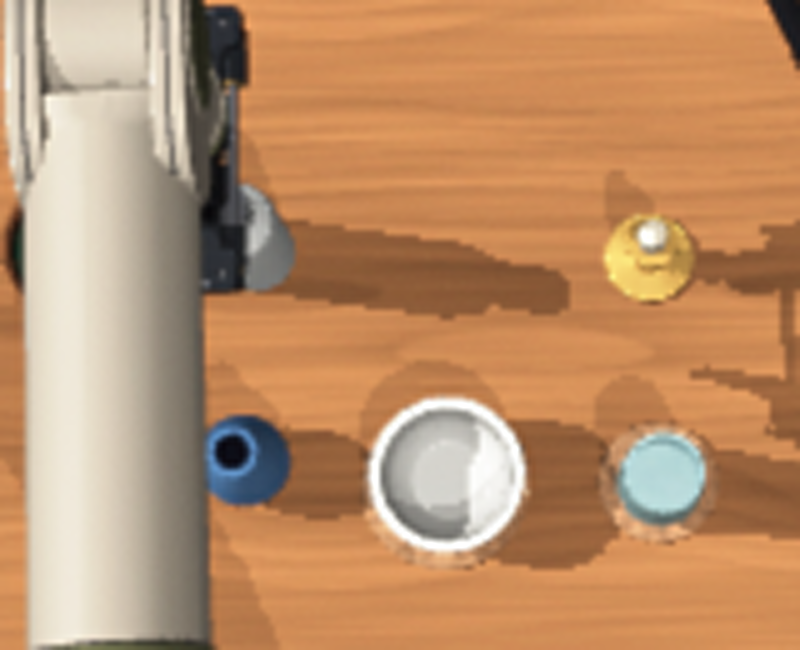

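Top crop: bowl rim centre at (447,474), tumbler's top centre at (662,476), both ringed by cork.

Run:
```python
from ov import *
print('bowl err mm',(1000*(p2w('top',289.0,234.4,.068)[:2]-P['mat'])).round(1),'tum err',(1000*(p2w('top',332.0,234.8,.098)[:2]-P['coast'])).round(1))
```

```text
bowl err mm [ 3.2 -0.7] tum err [-3.  1.]
```

{"op": "drive_tool", "data": {"motion": [[2,0.1,0,0],[4,0.1,0,0],[6,0.1,0,0],[8,0.1,0,0],[10,0.1,0,0],[11.5,0.1,0,0],[12.5,0.1,0,0],[12.9,0.1,0,0],[12.9,0.1,0,0],[12.9,0.1,0,0]]}}

```text
time: 20.35
ee_pos: [0.6351, 0.0801, 0.1804]
eef_rot: [0.5, 0.5, -0.5, 0.5]
ft_force: [0.4, -1.0, 0.9]
width: 0.087
```

{"op": "drive_tool", "data": {"motion": [[0,0,0,0],[0,0,0,0],[0,0,0,0],[0,0,0,0],[0,0,0,0],[0,0,0,0],[0,0,0,0],[0,0,0,0],[0,0,0,0],[0,0,0,0]], "grip": 255, "force": 35}}

```text
time: 21.18
ee_pos: [0.635, 0.0802, 0.1796]
eef_rot: [0.5, 0.5, -0.5, 0.5]
ft_force: [1.3, 0.1, 0.7]
width: 0.0371
```

{"op": "drive_tool", "data": {"motion": [[-0.5,0,0,0],[-1,0,0,0],[-2,0,0,0],[-3,0,0,0],[-4.5,0,0,0],[-6,0,0,0],[-6,0,0,0],[-6,0,0,0]]}}

```text
time: 21.85
ee_pos: [0.6352, 0.0802, 0.2406]
eef_rot: [0.501, 0.5, -0.499, 0.5]
ft_force: [-1.2, 0.4, -5.2]
width: 0.0372
```

```bash
python3 plan.py .6424 .2332 .24 0
python3 - <<'E'
from h import *
crop('side',r.camera('side')[:,:,::-1],220,60,360,200,5,'pics/m_side.png')
E
```

```text
t 21.85 pos [0.6352 0.0802 0.2406] yaw -0.01 w 0.0372 F [-1.2  0.4 -5.2] j7 -0.03 | move [  0.07   0.72 -15.3 ] tw -0.0
```

View pics/m_side.png

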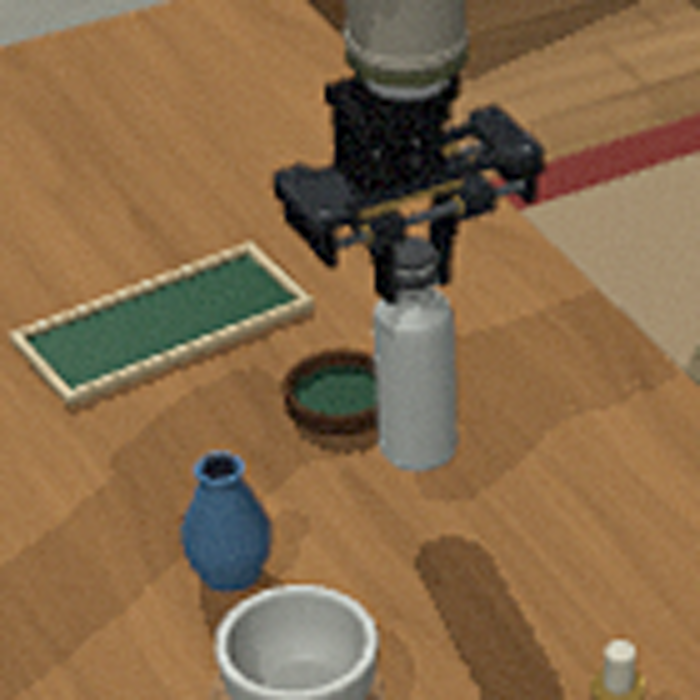

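The bottle hangs upright by its cap. I'll move it over the stand.

{"op": "drive_tool", "data": {"motion": [[0,0.1,-1,0],[0,0.2,-2.5,0],[0,0.3,-4.5,0],[0,0.4,-6.5,0],[0,0.5,-8.5,0],[0,0.6,-10.5,0],[0,0.7,-12.5,0],[0,0.7,-14.3,0],[0,0.7,-15.3,0],[0,0.7,-15.3,0],[0,0.7,-15.3,0],[0,0.7,-15.3,0]]}}

```text
time: 22.9
ee_pos: [0.642, 0.2315, 0.2395]
eef_rot: [-0.5, -0.499, 0.501, -0.5]
ft_force: [0.2, -0.7, -3.5]
width: 0.037
```

{"op": "drive_tool", "data": {"motion": [[1,0,0,0],[2,0,0,0],[2.8,0,0,0],[3.2,0,0,0],[3.2,0,0,0],[3.2,0,0,0],[3.2,0,0,0]]}}

```text
time: 23.48
ee_pos: [0.642, 0.2332, 0.208]
eef_rot: [0.5, 0.5, -0.5, 0.5]
ft_force: [0.9, 0.1, -4.3]
width: 0.0376
```

```bash
python3 plan.py .6424 .2332 .1856 0
python3 - <<'E'
from h import *
crop('side',r.camera('side')[:,:,::-1],220,60,360,200,5,'pics/n_side.png')
E
```

```text
t 23.48 pos [0.642  0.2332 0.208 ] yaw -0.01 w 0.0376 F [ 0.9  0.1 -4.3] j7 -0.24 | move [2.24 0.04 0.  ] tw -0.0
```

View pics/n_side.png

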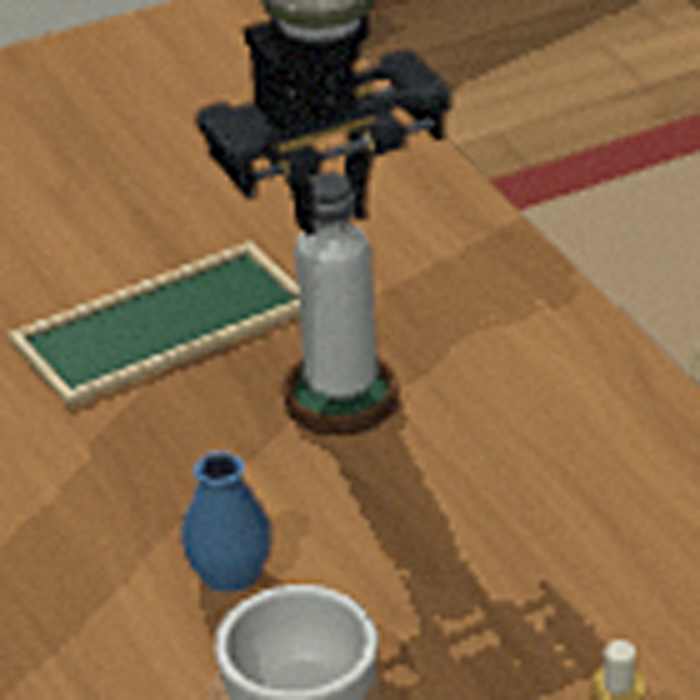

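The bottle is centred above the stand (base about (341,388), stand centre about (342,397)), with green visible on both sides. I'll lower it.

{"op": "drive_tool", "data": {"motion": [[0.5,0,0,0],[1,0,0,0],[1.4,0,0,0],[1.7,0,0,0],[1.9,0,0,0],[2.05,0,0,0],[2.15,0,0,0],[2.25,0,0,0],[2.25,0,0,0],[2.25,0,0,0]]}}

```text
time: 24.37
ee_pos: [0.6419, 0.2333, 0.1856]
eef_rot: [0.5, 0.5, -0.5, 0.5]
ft_force: [-0.5, 0.0, 0.2]
width: 0.037
```

{"op": "drive_tool", "data": {"motion": [[0,0,0,0],[0,0,0,0],[0,0,0,0],[0,0,0,0],[0,0,0,0],[0,0,0,0],[0,0,0,0]], "grip": 0}}

```text
time: 24.95
ee_pos: [0.6418, 0.2332, 0.1851]
eef_rot: [0.5, 0.5, -0.5, 0.5]
ft_force: [-0.2, 0.2, -0.2]
width: 0.0759
```

{"op": "drive_tool", "data": {"motion": [[-1,0,0,0],[-3,0,0,0],[-6,0,0,0],[-9,0,0,0],[-12,0,0,0],[-14,0,0,0],[-14,0,0,0],[-14,0,0,0]]}}

```text
time: 25.62
ee_pos: [0.6422, 0.2331, 0.3269]
eef_rot: [0.501, 0.5, -0.499, 0.5]
ft_force: [-0.8, 0.1, -0.6]
width: 0.0869
```

Run:
```python
from ov import *
from plan import plan
a=P['brushyaw']; c=P['brush']; g=c+np.array([np.cos(a),np.sin(a)])*-.018
print(g,np.degrees(a)-90); plan(*g,.29,np.degrees(a)-90)
crop('side',r.camera('side')[:,:,::-1],220,60,360,200,5,'pics/o_side.png')
```

```text
[ 0.50309504 -0.44230695] -75.19460955627939
t 25.62 pos [0.6422 0.2331 0.3269] yaw -0.01 w 0.0869 F [-0.8  0.1 -0.6] j7 -0.26 | move [  3.58 -13.91  67.55] tw 15.04
```

View pics/o_side.png

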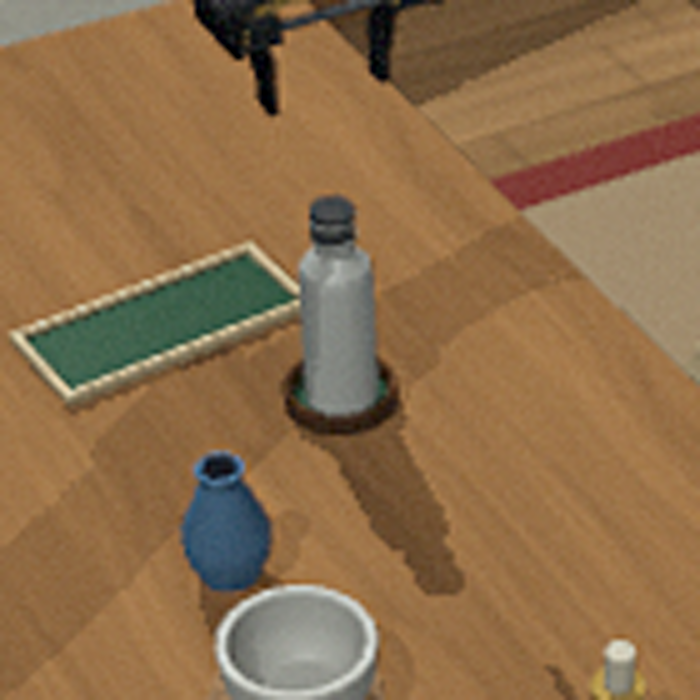

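The bottle stands upright inside the stand. Next, the brush at (378,216), moving over at height.

{"op": "drive_tool", "data": {"motion": [[0,-0.8,4,1],[0,-13.9,67.5,15.04],[0,-13.9,67.5,15.04],[0,-13.9,67.5,15.04],[0,-13.9,67.5,15.04],[0,-13.9,67.5,15.04],[0,-13.9,67.5,15.04],[0,-13.9,67.5,15.04],[0,-13.9,67.5,15.04],[0,-13.9,67.5,15.04],[0,-13.9,67.5,15.04],[0,-13.9,67.5,15.04],[0,-13.9,67.5,15.04],[0,-13.9,67.5,15.04],[0,-13.9,67.5,15.04],[0,-13.9,67.5,15.04],[0,-13.9,67.5,15.04],[0,-13.9,67.5,15.04],[0,-13.9,67.5,15.04],[0,-13.9,67.5,15.04]]}}

```text
time: 27.33
ee_pos: [0.503, -0.4409, 0.324]
eef_rot: [-0.701, -0.092, 0.701, -0.091]
ft_force: [-0.3, -0.2, -0.7]
width: 0.087
```

Run:
```python
from ov import *
from plan import plan
a=P['brushyaw']; c=P['brush']; g=c+np.array([np.cos(a),np.sin(a)])*-.018
plan(*g,.10,np.degrees(a)-90)
# overlay brush
im=cv2.imread('pics/side0.png'); u0,v0,s=310,220,6
im=cv2.resize(im[v0:v0+80,u0:u0+80],None,fx=s,fy=s,interpolation=cv2.INTER_CUBIC)
Rm=np.array([[np.cos(a),-np.sin(a)],[np.sin(a),np.cos(a)]])
for pts,z in [(([-.1,-.012],[.012,-.012],[.012,.012],[-.1,.012]),.022),(([.004,-.03],[.1,-.03],[.1,.03],[.004,.03]),.014)]:
    q=np.c_[(Rm@np.array(pts).T).T+c,[z]*4]; q=(w2p('side',q)-[u0,v0]+.5)*s-.5
    cv2.polylines(im,[np.round(q).astype(int)],True,(0,0,255),1)
cv2.imwrite('pics/ov_brush.png',im)
crop('side',r.camera('side')[:,:,::-1],280,130,420,270,5,'pics/p_side.png')
```

```text
t 27.33 pos [ 0.503  -0.4409  0.324 ] yaw -75.17 w 0.087 F [-0.3 -0.2 -0.7] j7 -0.38 | move [2.24e+01 1.70e-01 2.00e-02] tw 0.0
```

View pics/ov_brush.png

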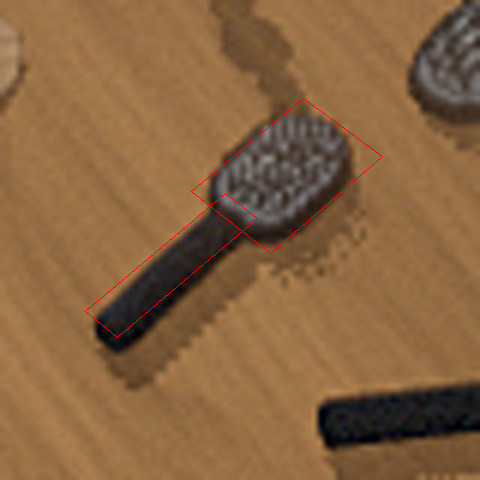

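View pics/p_side.png

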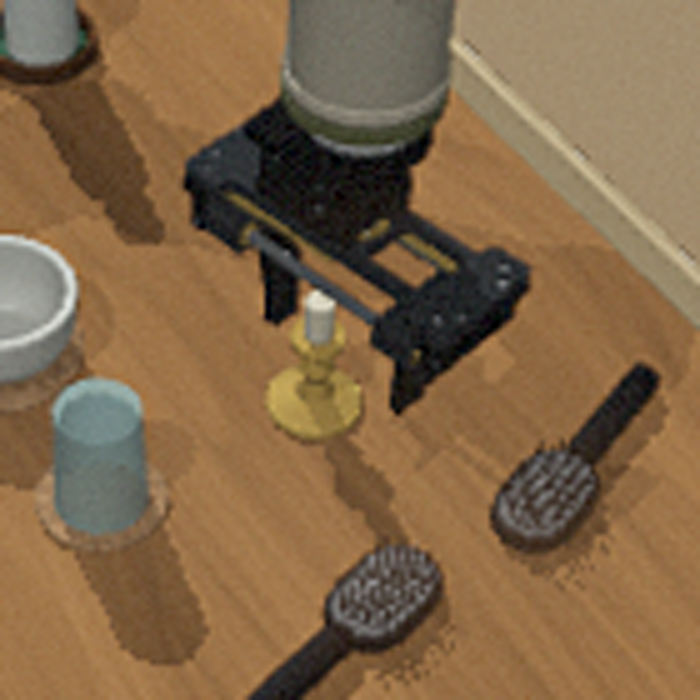

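The side overlay of the brush fits with the known upward bias of about 1 px. The gripper is above the handle at the right yaw, and nothing is in the way going down.

{"op": "drive_tool", "data": {"motion": [[3,0,0,0],[7,0.1,0,0],[11,0.1,0,0],[15,0.1,0,0],[19,0.1,0,0],[21,0.1,0,0],[22.4,0.1,0,0],[22.4,0.1,0,0],[22.4,0.1,0,0]]}}

```text
time: 28.13
ee_pos: [0.5038, -0.4421, 0.1017]
eef_rot: [0.701, 0.092, -0.701, 0.092]
ft_force: [0.6, -0.4, 0.7]
width: 0.0872
```

```bash
python3 plan.py .5031 -.4423 .025 -75.2
python3 - <<'E'
from h import *
crop('side',r.camera('side')[:,:,::-1],280,150,420,290,5,'pics/q_side.png')
E
```

```text
t 28.13 pos [ 0.5038 -0.4421  0.1017] yaw -75.12 w 0.0872 F [ 0.6 -0.4  0.7] j7 -0.3 | move [ 7.67 -0.    0.07] tw 0.02
```

View pics/q_side.png

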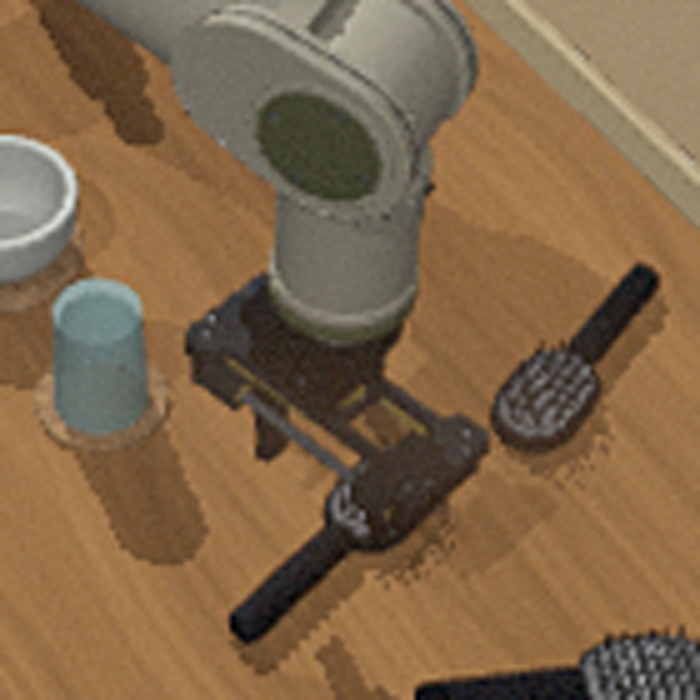

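The fingers straddle the brush handle just behind the head. Going down.

{"op": "drive_tool", "data": {"motion": [[2,0,0,0],[4,0,0,0],[5.5,0,0,0],[6.5,0,0,0],[7.2,0,0,0],[7.6,0,0,0],[7.6,0,0,0],[7.6,0,0,0]]}}

```text
time: 28.85
ee_pos: [0.5032, -0.4431, 0.0257]
eef_rot: [0.701, 0.091, -0.701, 0.091]
ft_force: [0.1, 0.6, 0.6]
width: 0.0869
```

{"op": "drive_tool", "data": {"motion": [[0,0,0,0],[0,0,0,0],[0,0,0,0],[0,0,0,0],[0,0,0,0],[0,0,0,0],[0,0,0,0],[0,0,0,0],[0,0,0,0],[0,0,0,0],[0,0,0,0],[0,0,0,0]], "grip": 255, "force": 25}}

```text
time: 29.85
ee_pos: [0.5029, -0.4426, 0.0249]
eef_rot: [-0.701, -0.091, 0.701, -0.091]
ft_force: [-1.0, 0.6, 0.1]
width: 0.0242
```

{"op": "drive_tool", "data": {"motion": [[-0.5,0,0,0],[-2,0,0,0],[-5,0,0,0],[-9,0,0,0],[-13,0,0,0],[-17,0,0,0],[-21,0,0,0],[-24,0,0,0],[-24,0,0,0],[-24,0,0,0]]}}

```text
time: 30.68
ee_pos: [0.503, -0.4436, 0.2681]
eef_rot: [0.702, 0.09, -0.7, 0.092]
ft_force: [-0.5, 0.1, -1.6]
width: 0.024
```

Run:
```python
from ov import *
from plan import plan
a=P['trayyaw']; c=P['tray']; g=c+np.array([np.cos(a),np.sin(a)])*-.018
print(g.round(4),np.degrees(a)-90); plan(*g,.26,np.degrees(a)-90)
crop('side',r.camera('side')[:,:,::-1],280,90,420,250,5,'pics/s_side.png')
```

```text
[0.5348 0.41  ] -85.33322101519673
t 30.68 pos [ 0.503  -0.4436  0.2681] yaw -75.23 w 0.024 F [-0.5  0.1 -1.6] j7 -0.37 | move [  0.61 -81.73 -24.83] tw 2.02
```

View pics/s_side.png

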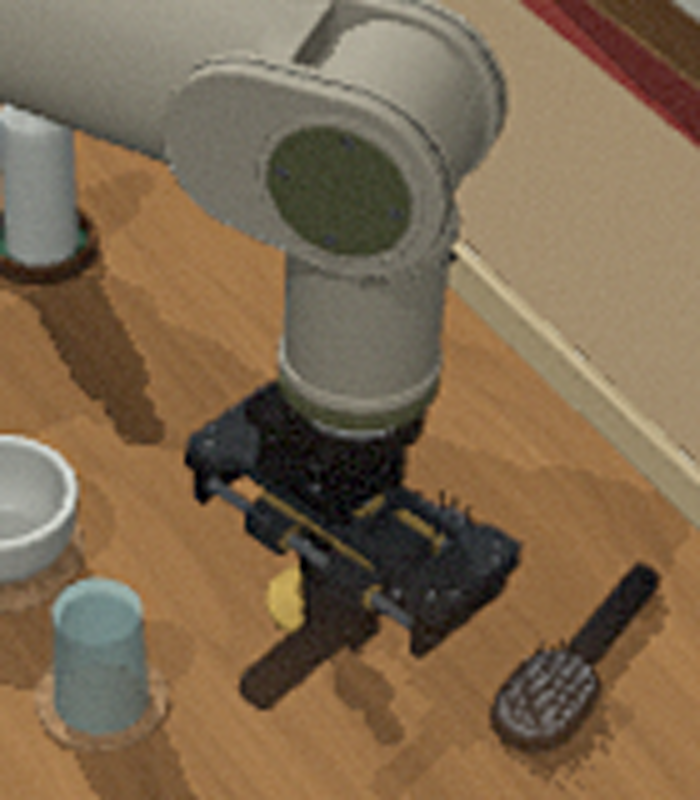

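The brush is held level (width 24 mm, the handle's width) with its underside at about 0.24 m. I'll carry it to the tray.

{"op": "drive_tool", "data": {"motion": [[0,-2,-0.6,0],[0,-5,-1.5,0.2],[0,-9,-2.7,0.4],[0,-13,-4,0.6],[0,-17,-5.2,0.8],[0,-21,-6.4,1],[0,-25,-7.6,1.2],[0,-29,-8.8,1.4],[0,-33,-10,1.6],[0,-37,-11.2,1.8],[0,-41,-12.5,2],[0,-45,-13.7,2],[0,-49,-14.9,2],[0,-53,-16.1,2],[0,-57,-17.3,2],[0,-61,-18.5,2],[0,-65,-19.7,2],[0,-69,-21,2],[0,-72,-21.9,2],[0,-74,-22.5,2]]}}

```text
time: 32.4
ee_pos: [0.5294, 0.3348, 0.2629]
eef_rot: [-0.705, -0.031, 0.707, -0.032]
ft_force: [0.4, 0.8, -1.4]
width: 0.0243
```

{"op": "drive_tool", "data": {"motion": [[0,-2,-0.6,0],[0,-5,-1.6,0],[0,-7,-2.2,0],[0,-7.7,-2.3,0],[0,-7.7,-2.3,0],[0,-7.7,-2.3,0],[0,-7.7,-2.3,0],[0,-7.7,-2.3,0]]}}

```text
time: 33.07
ee_pos: [0.5483, 0.4072, 0.2654]
eef_rot: [0.707, 0.029, -0.707, 0.029]
ft_force: [-0.2, 0.5, -0.5]
width: 0.0237
```

```bash
python3 plan.py .5348 .4100 .07 -85.33
python3 - <<'E'
from h import *
crop('side',r.camera('side')[:,:,::-1],180,20,340,160,5,'pics/t_side.png')
E
```

```text
t 33.07 pos [0.5483 0.4072 0.2654] yaw -85.32 w 0.0237 F [-0.2  0.5 -0.5] j7 -1.98 | move [19.54 -0.39  1.32] tw 0.0
```

View pics/t_side.png

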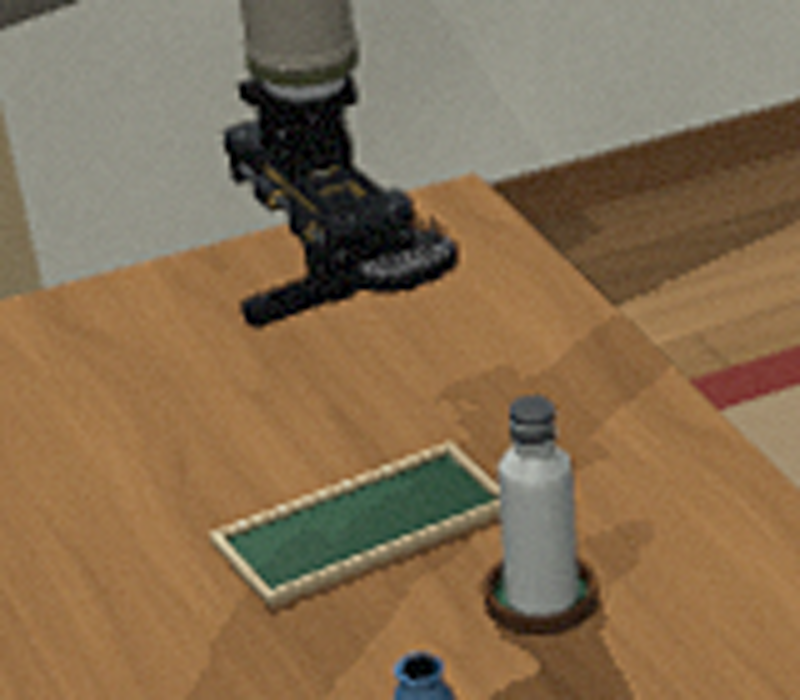

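The brush hangs level with its bristles up and its head toward +x, like the tray's long axis. The bottle is clear. I'll lower it with a small correction.

{"op": "drive_tool", "data": {"motion": [[2,-0.1,0.4,0],[5,-0.3,1,0],[8,-0.4,1.3,0],[11,-0.4,1.3,0],[14,-0.4,1.3,0],[17,-0.4,1.3,0],[19,-0.4,1.3,0],[19.5,-0.4,1.3,0],[19.5,-0.4,1.3,0],[19.5,-0.4,1.3,0]]}}

```text
time: 33.95
ee_pos: [0.5354, 0.4117, 0.0715]
eef_rot: [0.707, 0.03, -0.706, 0.029]
ft_force: [0.7, 0.5, -0.9]
width: 0.0241
```

```bash
python3 plan.py .5348 .4100 .030 -85.33
python3 - <<'E'
from h import *
crop('side',r.camera('side')[:,:,::-1],180,40,340,180,5,'pics/u_side.png')
E
```

```text
t 33.95 pos [0.5354 0.4117 0.0715] yaw -85.23 w 0.0241 F [ 0.7  0.5 -0.9] j7 -1.94 | move [4.15 0.17 0.08] tw 0.02
```

View pics/u_side.png

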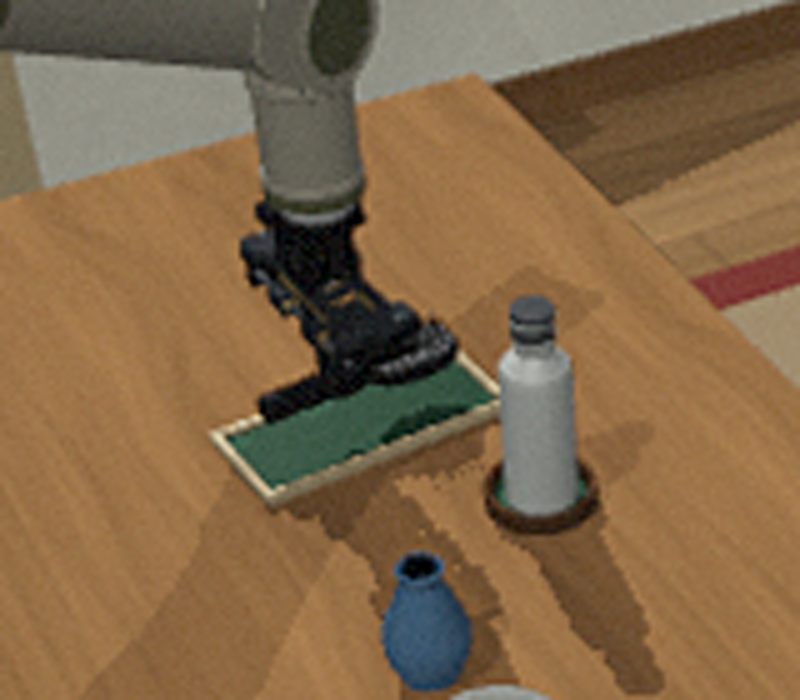

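The brush sits just above the tray, in line with it. I'll lower it to the floor. I'll then open only part way, because the fully open fingers are wider than the tray's inside.

{"op": "drive_tool", "data": {"motion": [[1,0.1,0,0],[2,0.1,0,0],[3,0.1,0,0],[3.5,0.1,0,0],[3.8,0.1,0,0],[4,0.1,0,0],[4.1,0.1,0,0],[4.1,0.1,0,0],[4.1,0.1,0,0]]}}

```text
time: 34.75
ee_pos: [0.5349, 0.4108, 0.0299]
eef_rot: [-0.706, -0.03, 0.707, -0.029]
ft_force: [-3.4, -1.9, 6.1]
width: 0.0242
```

{"op": "drive_tool", "data": {"motion": [[0,0,0,0],[0,0,0,0],[0,0,0,0],[0,0,0,0],[0,0,0,0],[0,0,0,0]], "grip": 125}}

```text
time: 35.25
ee_pos: [0.5348, 0.4107, 0.029]
eef_rot: [0.706, 0.03, -0.706, 0.03]
ft_force: [0.5, 0.9, -0.4]
width: 0.0436
```

{"op": "drive_tool", "data": {"motion": [[-1,0,0,0],[-3,0,0,0],[-6,0,0,0],[-10,0,0,0],[-14,0,0,0],[-18,0,0,0],[-22,0,0,0],[-26,0,0,0],[-28,0,0,0],[-28,0,0,0],[-28,0,0,0]]}}

```text
time: 36.17
ee_pos: [0.5353, 0.4106, 0.3111]
eef_rot: [0.707, 0.03, -0.706, 0.029]
ft_force: [-0.0, 0.4, -0.9]
width: 0.0444
```

```bash
python3 plan.py .4 .55 .36
python3 - <<'E'
from h import *
for n in('side','top'): cv2.imwrite(f'pics/v_{n}.png',r.camera(n)[:,:,::-1])
crop('side','pics/v_side.png',200,90,350,240,4,'pics/vc_side.png')
crop('top','pics/v_top.png',145,140,345,270,4,'pics/vc_top.png')
E
```

```text
t 36.17 pos [0.5353 0.4106 0.3111] yaw -85.22 w 0.0444 F [-0.   0.4 -0.9] j7 -2.01 | move [ -4.89 -15.03  12.31] tw 0
```

View pics/vc_side.png

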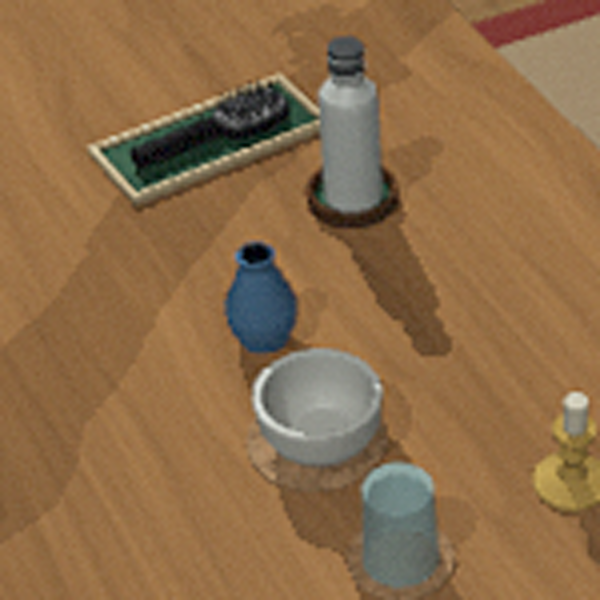

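View pics/vc_top.png

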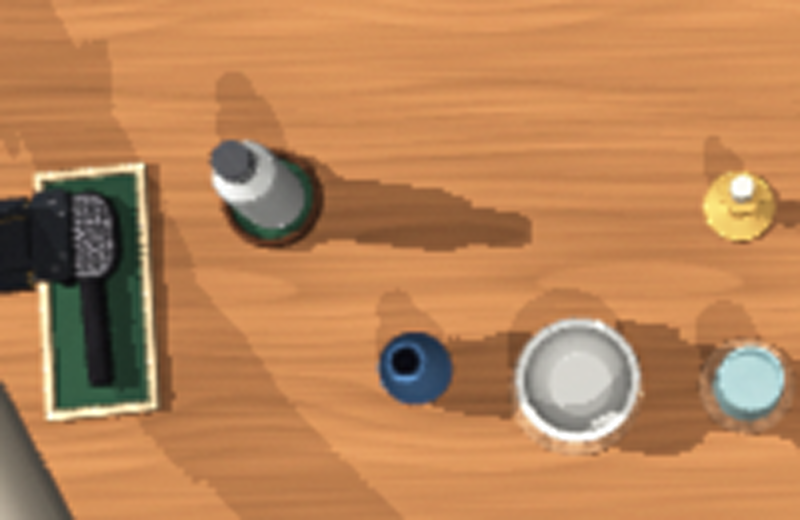

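Top crop: the brush lies in the tray from (92,190) to (100,387), bristles up. The bottle stands inside the rim with its cap at (235,160), the bowl's rim centre is at (577,380) and the tumbler's top is at (748,381). The vase (406,360) and candle (742,186) are where they began. A last numeric check, then I'll hand in.

Run:
```python
from ov import *
def c(x,y): return 145+(x+.5)/4-.5,140+(y+.5)/4-.5
for k,x,y,z,t in [('bowl',577,380,.068,'mat'),('tum',748,381,.098,'coast'),('bottle',235,160,.201,'stand'),('vase',406,360,.11,'vase'),('cand',743,185,.11,'cand')]:
    print(k,'err mm',(1000*(p2w('top',*c(x,y),z)[:2]-P[t])).round(1))
h=p2w('top',*c(92,190),.017)[:2];t=p2w('top',*c(100,387),.017)[:2]
a=P['trayyaw'];d=(h+t)/2-P['tray'];ex=np.array([np.cos(a),np.sin(a)])
print('brush along,across mm',1000*(d@ex),1000*(d@[-ex[1],ex[0]]),'yaw diff',np.arctan2(*(h-t)[::-1])-a)
s=r.read_state(); print(s['time'],s['ft_force'],s['width'])
r.close_job()
```

```text
bowl err mm [ 2.4 -0.2]
tum err mm [-3.2  2.4]
bottle err mm [ 1.4 -2.9]
vase err mm [0. 0.]
cand err mm [-2.9  0.1]
brush along,across mm 1.8630880763971194 -1.6564847546035237 yaw diff -0.010549857991170378
36.2667 [-0.3227277   0.06799352 -0.26110384] 0.044491910578105864
the job is handed in; nothing more can be done
```

All four things are in their places and the job is handed in, at about 36 s of the 144 s allowed. The hand-in reported no verdict. I took the brush nearest the base, about 0.68 m away against about 0.85 m or more for the three lookalikes.

The last camera checks, good to a few millimetres, showed:

| Thing | Result | Limit |
|---|---|---|
| Bowl on the large mat | about 2 mm off centre, upright | 15 mm |
| Tumbler on the coaster | about 4 mm off centre, upside down | 13 mm |
| Bottle in the stand | about 3 mm off centre, upright | 12.5 mm |
| Brush in the tray | about 2 mm off each way, 0.01 rad off line, bristles up | 20 mm along, 30 mm across, 0.35 rad |
| Vase | no visible movement | 20 mm |
| Candlestick | apparent 3 mm shift, within picking error | 20 mm |

The bowl and tumbler were set down with about 10 N and 5 N on the wrist. The gripper ended empty, about 0.3 m above the tray. No check failed. The side camera read about 1 pixel off the top camera throughout, within the stated calibration error.

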